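# Find the packing plate that just fits under a sprung roller

### The arm

A 6-joint arm with a two-finger parallel gripper is mounted at the origin on a cart in front of the work surface, level with it; the furniture and walls round the work are solid. World frame = base frame: x ahead of the robot, y to its left, z up, the work surface at z = 0. Lengths are in m, angles in degrees, forces in N, time in s.
With the tool pointing down it reaches from about 0.4 to 0.825 m from the base axis. Payload 7 kg.
Tool frame: the origin (TCP) lies on the centre line of the jaws, within the pads' length; the fingertips stand 19 mm ahead of it and the grasp point (between the pads) is the TCP; z points along the fingers, y is the line along which they close (so a half turn about z gives the same grasp; the last joint's range is limited). The gripper opens to 88 mm and grips with 3 to 60 N. Pads are 19 mm wide; open, the fingers measure 130 mm over their backs; the gripper's body (78 mm by 193 mm) begins 47 mm behind the grasp point.
Start: joints at [-59.467, 20.546, 0.682, 0, -70.136, -16.507], TCP at [0.164, -0.655, 0.215] pointing down, gripper open.
Joint ranges: [-176.03, 176.03], [-82.01, 121.73], [-58.28, 71.71], [-173.87, 95.51], [-174.79, -0.11], [-173.66, 173.66]. Speed limits (degrees/s): [136.94, 136.94, 172.46, 180, 180, 180].

### API

Orientations are given as [roll, pitch, yaw] about the fixed x, y, z axes, in that order (R = Rz(yaw) Ry(pitch) Rx(roll)).
In Python, from plant import get_state, capture, close_job gives the robot as it stands.
- The arm moves only by the tool apply_moves, never from a script. Its argument "targets" is a list of rows, each a list of 7 numbers: the opening, from 0 (shut) to 1 (fully open), then the shift along the tool's x, y, z normalised to -1 to 1, where 1 is 1000 mm, then the turn, a rotation vector about the tool's x, y, z normalised to -1 to 1, where 1 is 90 degrees. In form: [[claw, tx, ty, tz, ax, ay, az], ...]. A call has 1 to 20 rows; each row shifts and turns the commanded pose from where the row before left it, along the tool's axes as they then stand; what a row does not reach is not made up. A row lasts 1/12 s, in which the tool goes at most 41.7 mm and 7.16 degrees, less where a joint would pass 70% of its speed; a pose out of reach is approached as far as the arm can. A call with a number of a shift or a turn outside -1 to 1 is refused whole. A call with a gripper value outside its range is refused whole. The fingers move at their own pace and stop on an object; "newtons" is the grip in N (left out, the last holds). Time passes only in rows, so rows that do not move let the fingers close. It gives the time, the measured TCP pose, the force, the opening and the grip force at its end, in the units of the state.
- get_state(): the state, without advancing time (a new reading comes with each control period).
- capture(name): name is "scene" or "top" or "wrist"; returns a dict with "frame" (400x640x3 uint8, red, green, blue), "range_z" (400x640 float32, m along the optical axis (not along the pixel's ray), 0 where there is no reading), "camera_matrix" (3x3 intrinsics, pixels), "T" (4x4, takes a point from camera to world coordinates). Camera axes: x right, y down, z forward; pixel columns grow to the right and rows downward; lengths in m; the calibration is good to about 2 mm. A picture is of the moment at which its call begins.
- close_job(): hands the job in; it is judged then, once.
The state is a dict: "time_s": time; "joints": joint angles; "qd": joint speeds; "joint_torque": joint torques, N m; "tcp_pos": TCP position; "eef_rot": TCP orientation; "contact_force": force on the tool from outside, world axes, zero at the start; "moment": the same for the moment, N m; "gripper_width": finger opening in m; "gripper_force": force on a finger pad.
Only numpy, scipy, OpenCV 4.12 (cv2) and the standard library are available. Lean on these libraries where they do the work, as an engineer would, in place of code of your own. Each camera call takes 0.05 s, during which the arm holds its last target. There are 200 camera calls.

### The job

The sprung roller of the small blue gate is set at an unknown height: find which of the three packing plates in the green rack just fits under it, by trying them, the thinnest before you touch the others (too thin a plate slips under without lifting the roller, too thick a plate is stopped by the yellow bar at the mouth). Leave the plate that fits lying flat under the lifted roller, pushed fully home against the back stop of the gate, and the other plates lying flat and well away from the gate, in the rack or on the table. Do not disturb the other things on the table.

Things in the scene. Friction and masses are not known exactly. Their poses are not given: they have to be found in the camera images.
- gate_lane (a point): point on the table under the roller of the blue gate (fixed). +y is the way in (plates slide in along the table from the -y side), x across, z up. The lane is 60 mm wide between guide rails 20 mm high, from y = -45 to +85 mm. Two columns 141 mm high, 16 mm thick, stand at y = 0, x = +-44 mm. The roller (axis at y = 0, 44 mm diameter, 44 mm wide) turns freely
- gate_mouth (a point): point on the table in mid-lane under the outer face of the rigid yellow throat bar (100 mm wide, 36 mm high, 8 mm thick), 33 mm before gate_lane; axes alike. The bar's underside is always 8 mm higher than the resting roller's lowest point. The blue beam over the roller reaches 20 mm from this face at its nearest; its top is 86 mm above the roller's lowest point
- gate_stop (a point): point on the table in mid-lane at the face of the back stop (40 mm high), 75 mm beyond gate_lane; axes alike. A plate fully home touches it with its leading end: its middle is then 100 mm before this point, and 92 mm of it stick out of the mouth
- roller_lift (a joint): how far the sprung roller is lifted, m: 0 at rest, grows upward; down force about 4 N at rest, 7 N at 12 mm. At rest its lowest point is 7 to 22.5 mm above the table (not told, differs each time). It lets in plates up to 8 mm thicker than that gap (then the yellow bar stops them). The plate that fits lifts it by 0.5 mm or more and stays in when released
- rack_mid (a point): middle of the green rack (fixed, 204 x 272 mm), at the height of its lane floors, 12 mm above the table. y runs along the plates, x across the three lanes, centred at x = -85, 0 and +85 mm, one plate each in any order. Each lane is 52 mm wide between green combs that rise 25 mm above its floor and flank the last 38 mm of both plate ends; the middle 124 mm is open on both sides, over a base 6 mm above the table
- thin_mid (a point): centre (half-way up) of the thin packing plate: flat aluminium bar 200 x 45 x 12 mm with two yellow bands, ends bevelled alike; y along its 200 mm length, x across its 45 mm width, z up. Either end may go in first. About 0.23 kg
- medium_mid (a point): centre (half-way up) of the medium packing plate: flat aluminium bar 200 x 45 x 18 mm with two blue bands, ends bevelled alike; y along its 200 mm length, x across its 45 mm width, z up. Either end may go in first. About 0.34 kg
- thick_mid (a point): centre (half-way up) of the thick packing plate: flat aluminium bar 200 x 45 x 24 mm with two red bands, ends bevelled alike; y along its 200 mm length, x across its 45 mm width, z up. Either end may go in first. About 0.45 kg
- lug_tube: short brown tube with a lug, 98 x 80 x 61 mm, a bystander
- forged_arm: brown forged arm, 34 x 121 x 38 mm, a bystander
- elbow: brown bent pipe elbow lying flat, 36 x 76 x 20 mm, a bystander
- tube_pin: dark upright tube, 63 mm wide, 85 mm high, a bystander

How it is judged (in metres and radians):
On the way:
1. the thin plate is tried first: its leading end is at least 10 mm past the roller's axis, in the lane, the other two still in their places (within 30 mm) (y of thin_mid in the frame of gate_lane above -0.09 m and horizontal distance between thin_mid and gate_lane below 0.095 m and height (world z) of thin_mid below 0.04 m and angle between the y axis of thin_mid and the y axis of gate_lane, either way round below 0.25 rad and distance of each of medium_mid, thick_mid from where it was at the start of the episode below 0.03 m), for 0.1 s.
At the end, for the whole second after the job is handed in: one plate lies flat in the gate's lane within 10 mm of the back stop and lifts the roller by more than 0.5 mm; the other two lie flat (within about 8 degrees), their middles more than 140 mm from the gate's middle and less than 60 mm high (value of joint roller_lift above 0.0005 m and ((y of thin_mid in the frame of gate_lane above -0.035 m and x of thin_mid in the frame of gate_lane between -0.02 and 0.02 m and height (world z) of thin_mid below 0.018 m and angle between thin_mid's own z axis and vertical below 0.06 rad and horizontal distance between each of medium_mid, thick_mid and gate_lane above 0.14 m and height (world z) of each of medium_mid, thick_mid below 0.06 m and angle between each of medium_mid, thick_mid's own z axis and vertical below 0.15 rad) or (y of medium_mid in the frame of gate_lane above -0.035 m and x of medium_mid in the frame of gate_lane between -0.02 and 0.02 m and height (world z) of medium_mid below 0.018 m and angle between medium_mid's own z axis and vertical below 0.06 rad and horizontal distance between each of thin_mid, thick_mid and gate_lane above 0.14 m and height (world z) of each of thin_mid, thick_mid below 0.06 m and angle between each of thin_mid, thick_mid's own z axis and vertical below 0.15 rad) or (y of thick_mid in the frame of gate_lane above -0.035 m and x of thick_mid in the frame of gate_lane between -0.02 and 0.02 m and height (world z) of thick_mid below 0.018 m and angle between thick_mid's own z axis and vertical below 0.06 rad and horizontal distance between each of thin_mid, medium_mid and gate_lane above 0.14 m and height (world z) of each of thin_mid, medium_mid below 0.06 m and angle between each of thin_mid, medium_mid's own z axis and vertical below 0.15 rad))); the robot touches nothing.
It fails at once if a bystander is moved more than 30 mm (distance of any of lug_tube, forged_arm, elbow, tube_pin from where it was at the start of the episode above 0.03 m).
It also fails if it takes over 72 s, if anything falls off the work surface, if the arm or the gripper's body presses on something with over 40 N, if the wrist force passes 120 N, or if a joint passes its speed limit or range.

## Working session

There is one attempt and no reset: what is moved stays moved. The work goes in short steps, Python scripts to look and compute and a tool call to move; the robot and the scene stay as the last step left them, time stands still between calls to the robot, and variables do not carry over. Pictures are saved under pics/ and viewed, at most 10 in all, crops included, and the job is handed in when it is done.

Besides the shell and the picture viewer there is one more tool, called after "Call:" as name(argument=value, ...), one argument or row to a line, values as JSON. apply_moves: Moves the arm, as the interface text tells. Scaled input: -1 to 1 covers 1000 mm each way for a shift and 90 degrees each way for a turn. Its arguments: {"type":"object","properties":{"targets":{"type":"array","items":{"type":"array","items":{"type":"number"}}},"newtons":{"type":"number"}},"required":["targets"]}

```bash
mkdir -p pics; ls
python3 - <<'E'
from plant import *
import cv2,numpy as np
s=get_state();print({k:np.round(v,3).tolist() for k,v in s.items()})
for n in("top","scene"):
    c=capture(n);cv2.imwrite(f"pics/{n}0.png",c["frame"][:,:,::-1]);np.savez(f"{n}0.npz",**c);print(c["camera_matrix"].round(1).tolist(),c["T"].round(3).tolist())
E
```

```text
pics
{'time_s': 0.0, 'joints': [-59.468, 20.593, 0.635, -0.02, -70.134, -16.509], 'qd': [-0.046, -0.032, 0.037, -0.013, -0.086, -0.012], 'joint_torque': [-0.001, -58.271, 29.304, 6.997, 0.007, -0.0], 'tcp_pos': [0.163, -0.654, 0.214], 'eef_rot': [179.907, -0.008, -165.984], 'contact_force': [-0.228, -0.175, -0.102], 'moment': [-0.014, -0.024, 0.013], 'gripper_force': 0.0, 'gripper_width': 0.088}
[[376.2, 0.0, 314.6], [0.0, 376.2, 196.7], [0.0, 0.0, 1.0]] [[-0.016, -0.998, 0.054, 0.453], [-1.0, 0.017, 0.022, 0.099], [-0.023, -0.053, -0.998, 0.957], [0.0, 0.0, 0.0, 1.0]]
[[462.0, 0.0, 315.7], [0.0, 462.0, 202.2], [0.0, 0.0, 1.0]] [[-0.887, -0.186, 0.423, -0.019], [-0.462, 0.389, -0.797, 1.154], [-0.016, -0.902, -0.431, 0.635], [0.0, 0.0, 0.0, 1.0]]
```

View pics/top0.png

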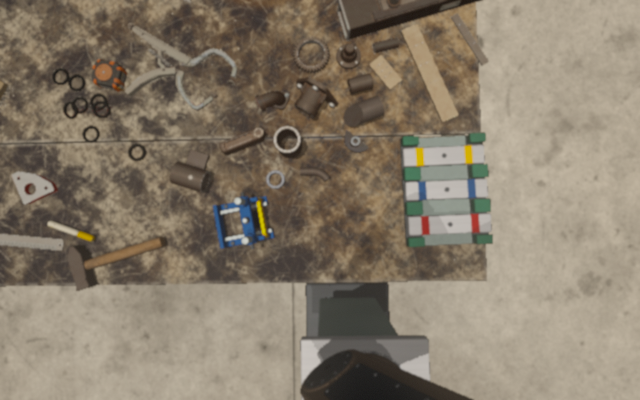

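View pics/scene0.png

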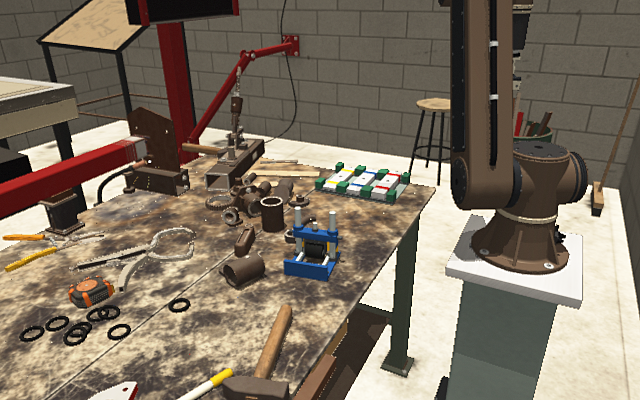

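The top view shows the gate at about (245,222), with its yellow throat bar at (263,218) and its mouth facing image right (-y). The rack is at about (447,190), with thin, medium and thick from top to bottom. The path between them looks clear. Next I'll measure positions from colour and depth.

```bash
cat > h.py <<'E'
import cv2,numpy as np
def pts(c):
    K,T,d=c["camera_matrix"],c["T"],c["range_z"]
    v,u=np.mgrid[:d.shape[0],:d.shape[1]]
    p=np.stack([(u-K[0,2])*d/K[0,0],(v-K[1,2])*d/K[1,1],d],-1)
    P=p@T[:3,:3].T+T[:3,3]; P[d==0]=np.nan; return P
def hsv(c): return cv2.cvtColor(np.ascontiguousarray(c["frame"]),cv2.COLOR_RGB2HSV)
def mask(c,h0,h1,s=120,v=60): return cv2.inRange(hsv(c),(h0,s,v),(h1,255,255))
def blobs(c,m,amin=20):
    P=pts(c);n,l,st,ce=cv2.connectedComponentsWithStats(m)
    for i in range(1,n):
        if st[i,4]<amin: continue
        q=P[l==i];q=q[~np.isnan(q[:,0])]
        r=cv2.minAreaRect((q[:,:2]*1000).astype(np.float32))
        print("px",ce[i].round(1),st[i,4],"med",np.median(q,0).round(4),"z95",np.percentile(q[:,2],95).round(3),"rect",np.round(r[0],1),np.round(r[1],1),round(r[2],1))
E
python3 - <<'E'
from h import *
c=dict(np.load("top0.npz"))
for n,a in dict(yellow=(22,35),blue=(100,125),green=(60,85),red=(0,6)).items():
    print(n);m=mask(c,*a,s=140 if n!='green' else 90)
    m[:,:200]=0;m[:120]=0;m[260:]=0
    blobs(c,m)
E
```

```text
yellow
px [468.2 154.1] 121 med [ 0.6024 -0.2625  0.0246] z95 0.027 rect [ 602.4 -262.2] [44.5 16.5] 0.8
px [419.4 156.7] 120 med [ 0.5974 -0.1426  0.0244] z95 0.027 rect [ 598.4 -142.3] [44.2 16.4] 0.5
px [261.  217.7] 206 med [0.4525 0.2492 0.0508] z95 0.054 rect [452.4 254.7] [86.9 20. ] 10.2
blue
px [253.  199.4] 22 med [0.4976 0.2643 0.0704] z95 0.073 rect [496.6 263.8] [ 7.1 14.9] 0.5
px [231.2 205.4] 22 med [0.4864 0.3318 0.0083] z95 0.011 rect [486.1 330.8] [ 7.2 18.2] 8.2
px [247.3 219.8] 233 med [0.4494 0.2742 0.0847] z95 0.092 rect [448.  276.2] [72.1 22.4] 11.0
px [218.4 226. ] 129 med [0.4346 0.3557 0.0409] z95 0.043 rect [434.7 355.5] [100.1   9. ] 10.0
green
px [409.4 140.5] 104 med [ 0.6366 -0.1154  0.037 ] z95 0.04 rect [ 636.5 -116.9] [35.6 18.1] 89.9
px [411.8 173.5] 167 med [ 0.5542 -0.1195  0.0373] z95 0.04 rect [ 555.2 -119.7] [34.8 27.3] 88.6
px [413.1 208.2] 108 med [ 0.4707 -0.1189  0.0376] z95 0.04 rect [ 470.8 -121.5] [31.4 24.4] 89.4
px [414.9 241.6] 63 med [ 0.3897 -0.1196  0.0377] z95 0.039 rect [ 388.6 -124.5] [30.  14.8] 89.0
red
px [474.8 222.4] 106 med [ 0.4345 -0.2672  0.0366] z95 0.039 rect [ 433.3 -266.9] [41.7 15.1] 2.1
px [424.9 225. ] 99 med [ 0.4292 -0.1475  0.0363] z95 0.039 rect [ 429.3 -147.2] [39.2 14.6] 2.3
```

Call:
apply_moves(
  targets=[
    [0.68,0,0,0,0,0,-0.0789],
    [0.68,0,0,0,0,0,-0.0789],
    [0.68,0,0,0,0,0,-0.0789],
    [0.68,0,0,0,0,0,-0.0789],
    [0.68,0,0,0,0,0,-0.0789],
    [0.68,0,0,0,0,0,-0.0789],
    [0.68,0,0,0,0,0,-0.0789],
    [0.68,0,0,0,0,0,-0.0789],
    [0.68,0,0,0,0,0,-0.0789],
    [0.68,0,0,0,0,0,-0.0789],
    [0.68,0,0,0,0,0,-0.0789],
    [0.68,0,0,0,0,0,0],
  ],
  newtons=60,
)

```text
time_s: 1.1
tcp_pos: [0.1635, -0.6546, 0.2142]
eef_rot: [180.0, 0.1, -87.5]
contact_force: [0.2, 0.5, 0.6]
gripper_width: 0.0596
gripper_force: 0.0
```

Call:
apply_moves(
  targets=[
    [0.68,-0.0244,-0.0283,0.004,0,0,0],
    [0.68,-0.0244,-0.0283,0.004,0,0,0],
    [0.68,-0.0244,-0.0283,0.004,0,0,0],
    [0.68,-0.0244,-0.0283,0.004,0,0,0],
    [0.68,-0.0244,-0.0283,0.004,0,0,0],
    [0.68,-0.0244,-0.0283,0.004,0,0,0],
    [0.68,-0.0244,-0.0283,0.004,0,0,0],
    [0.68,-0.0244,-0.0283,0.004,0,0,0],
    [0.68,-0.0244,-0.0283,0.004,0,0,0],
    [0.68,-0.0244,-0.0283,0.004,0,0,0],
    [0.68,-0.0244,-0.0283,0.004,0,0,0],
    [0.68,-0.0244,-0.0283,0.004,0,0,0],
    [0.68,-0.0244,-0.0283,0.004,0,0,0],
    [0.68,-0.0244,-0.0283,0.004,0,0,0],
    [0.68,-0.0244,-0.0283,0.004,0,0,0],
    [0.68,-0.0244,-0.0283,0.004,0,0,0.004],
    [0.68,0,0,0,0,0,0],
    [0.68,0,0,0,0,0,0],
  ],
)

```text
time_s: 2.6
tcp_pos: [0.6024, -0.2461, 0.1496]
eef_rot: [179.9, 0.0, -88.3]
contact_force: [0.3, 0.1, -0.1]
gripper_width: 0.0597
gripper_force: 0.0
```

Run:
```python
from plant import *
from h import *
s=get_state();print(s['tcp_pos'],s['eef_rot'])
c=capture("wrist");cv2.imwrite("pics/w1.png",c["frame"][:,:,::-1]);print(c["T"].round(3).tolist())
for n,a in dict(yellow=(22,35),blue=(100,125)).items(): print(n);blobs(c,mask(c,*a,s=140),100)
```

```text
[ 0.60238376 -0.24606565  0.14958966] [ 1.79905407e+02  2.01181770e-02 -8.82930531e+01]
[[-1.0, -0.028, -0.009, 0.606], [-0.029, 0.962, 0.27, -0.32], [0.001, 0.271, -0.963, 0.318], [0.0, 0.0, 0.0, 1.0]]
yellow
px [313.1 164.5] 1066 med [ 0.6053 -0.2659  0.0225] z95 0.024 rect [ 604.3 -265.8] [46.2 19.9] 1.8
blue
px [414.4 166.5] 1189 med [ 0.521  -0.2677  0.0285] z95 0.03 rect [ 518.7 -267.6] [49.2 20. ] 1.4
```

View pics/w1.png

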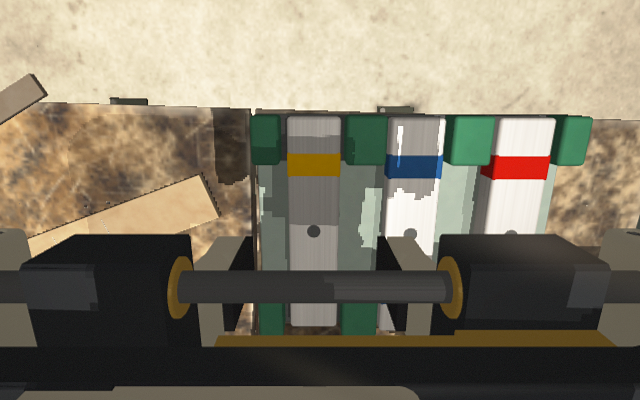

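The wrist view shows the thin plate's yellow band at (313,164), centred between the open fingers, with no finger over the medium plate. I'll descend and grip.

Call:
apply_moves(
  targets=[
    [0.68,0,-0.001,0.035,0,0,0],
    [0.68,0,0,0.035,0,0,0],
    [0.68,0,0,0.03,0,0,0],
    [0.68,0,0,0.016,0,0,0],
    [0.68,0,0,0,0,0,0],
    [0.3,0,0,0,0,0,0],
    [0.3,0,0,0,0,0,0],
    [0.3,0,0,0,0,0,0],
    [0.3,0,0,0,0,0,0],
    [0.3,0,0,0,0,0,0],
  ],
  newtons=60,
)

```text
time_s: 3.48
tcp_pos: [0.6032, -0.248, 0.0362]
eef_rot: [-179.9, -0.0, -88.2]
contact_force: [-0.4, -0.5, -0.2]
gripper_width: 0.0318
gripper_force: 0.0
```

Run:
```python
from plant import *
from h import *
s=get_state();print(s['tcp_pos'],s['eef_rot'],s['gripper_width'],s['gripper_force'])
c=capture("wrist");cv2.imwrite("pics/w2.png",c["frame"][:,:,::-1])
blobs(c,mask(c,22,35,s=140),100)
```

```text
[ 0.60318539 -0.24799321  0.03618214] [-1.79872975e+02 -1.91999047e-02 -8.82375538e+01] 0.0317573901887772 0.0
px [314.4 205.8] 2652 med [ 0.605  -0.2659  0.0225] z95 0.024 rect [ 604.2 -265.6] [47.5 20. ] 1.3
```

View pics/w2.png

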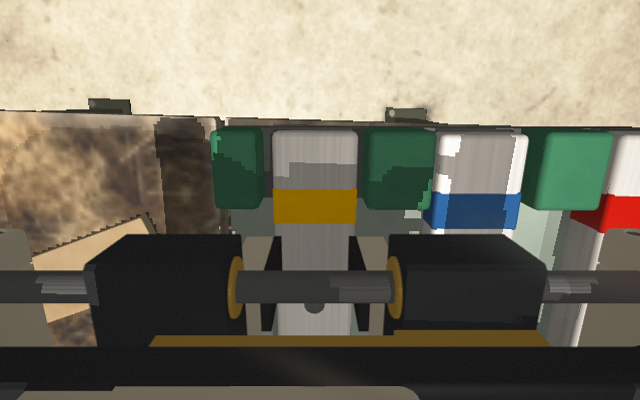

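The picture shows the finger pads at columns ~275 and ~350, beside the plate edges. That doesn't match the 32 mm reading, so I'll let the fingers settle.

Call:
apply_moves(
  targets=[
    [0.3,0,0,0,0,0,0],
    [0.3,0,0,0,0,0,0],
    [0.3,0,0,0,0,0,0],
  ],
)

```text
time_s: 3.78
tcp_pos: [0.6026, -0.2477, 0.0349]
eef_rot: [-180.0, -0.0, -88.2]
contact_force: [-1.1, 0.5, -0.5]
gripper_width: 0.0261
gripper_force: 0.0
```

Run:
```python
from plant import *
from h import *
c=capture("wrist");cv2.imwrite("pics/w3.png",cv2.resize(c["frame"][200:360,180:460,::-1],None,fx=2.8,fy=2.8))
P=pts(c)
print(c["T"][:3,3])
for v in (240,260,280,300,310,320,330):
    print(v,[(u,*(P[v,u]*1000).round().tolist()) for u in range(240,400,12)])
```

```text
[ 0.60590399 -0.32118398  0.20314425]
240 [(240, 624.0, -286.0, 120.0), (252, 632.0, -259.0, 55.0), (264, 627.0, -259.0, 54.0), (276, 622.0, -259.0, 55.0), (288, 618.0, -246.0, 23.0), (300, 612.0, -246.0, 23.0), (312, 605.0, -246.0, 22.0), (324, 599.0, -246.0, 22.0), (336, 592.0, -247.0, 23.0), (348, 589.0, -258.0, 51.0), (360, 584.0, -260.0, 55.0), (372, 578.0, -261.0, 55.0), (384, 587.0, -288.0, 121.0), (396, 584.0, -287.0, 120.0)]
260 [(240, 622.0, -285.0, 130.0), (252, 621.0, -280.0, 119.0), (264, 624.0, -259.0, 75.0), (276, 620.0, -257.0, 72.0), (288, 618.0, -233.0, 22.0), (300, 612.0, -234.0, 22.0), (312, 605.0, -234.0, 23.0), (324, 598.0, -234.0, 22.0), (336, 591.0, -234.0, 22.0), (348, 590.0, -258.0, 72.0), (360, 586.0, -260.0, 75.0), (372, 581.0, -261.0, 76.0), (384, 588.0, -284.0, 125.0), (396, 587.0, -288.0, 132.0)]
280 [(240, 622.0, -281.0, 131.0), (252, 620.0, -279.0, 127.0), (264, 617.0, -279.0, 127.0), (276, 614.0, -279.0, 127.0), (288, 611.0, -279.0, 127.0), (300, 608.0, -279.0, 127.0), (312, 605.0, -279.0, 126.0), (324, 602.0, -279.0, 127.0), (336, 600.0, -279.0, 127
[... 1068 characters left out ...]
-243.0, 91.0), (288, 618.0, -195.0, 22.0), (300, 611.0, -196.0, 23.0), (312, 604.0, -196.0, 23.0), (324, 597.0, -195.0, 21.0), (336, 590.0, -196.0, 23.0), (348, 582.0, -196.0, 22.0), (360, 587.0, -244.0, 91.0), (372, 587.0, -260.0, 114.0), (384, 587.0, -270.0, 128.0), (396, 586.0, -274.0, 135.0)]
330 [(240, 621.0, -270.0, 134.0), (252, 621.0, -261.0, 121.0), (264, 621.0, -246.0, 102.0), (276, 618.0, -239.0, 92.0), (288, 618.0, -188.0, 23.0), (300, 611.0, -188.0, 22.0), (312, 603.0, -189.0, 23.0), (324, 596.0, -189.0, 22.0), (336, 589.0, -189.0, 23.0), (348, 582.0, -190.0, 23.0), (360, 587.0, -239.0, 91.0), (372, 587.0, -257.0, 115.0), (384, 589.0, -272.0, 135.0), (396, 586.0, -272.0, 135.0)]
```

View pics/w3.png

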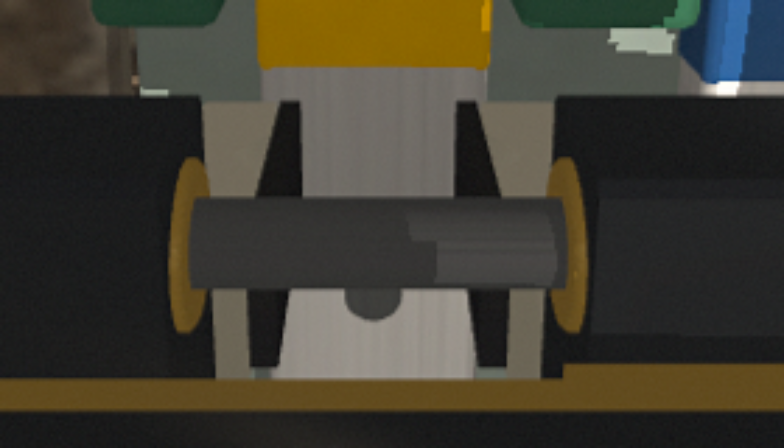

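The depth image puts the fingertips at about z=51 mm, roughly 35 mm higher than the reported TCP implies. That explains the empty close. I'll open, go down 25 mm and re-measure the tips.

Call:
apply_moves(
  targets=[
    [0.68,0,0,0,0,0,0],
    [0.68,0,0,0,0,0,0],
    [0.68,0,0,0,0,0,0],
    [0.68,0,0,0,0,0,0],
    [0.68,0,0,0,0,0,0],
    [0.68,0,0,0.009,0,0,0],
    [0.68,0,0,0.009,0,0,0],
    [0.68,0,0,0.008,0,0,0],
    [0.68,0,0,0,0,0,0],
    [0.68,0,0,0,0,0,0],
  ],
)

```text
time_s: 4.67
tcp_pos: [0.6017, -0.2477, 0.0075]
eef_rot: [179.9, 0.0, -88.2]
contact_force: [0.3, 0.7, -0.2]
gripper_width: 0.0598
gripper_force: 0.0
```

Run:
```python
from plant import *
from h import *
s=get_state();print(s['tcp_pos'],s['contact_force'],s['gripper_width'])
c=capture("wrist");P=pts(c)*1000
print(c["T"][:3,3])
# finger faces: y close to -259, x beyond pads
m=(abs(P[...,1]+259)<4)&(P[...,2]<80)&(P[...,2]>5)&((abs(P[...,0]-604)>26)&(abs(P[...,0]-604)<60))
v,u=np.nonzero(m)
for lo,hi in((545,580),(628,665)):
    q=P[m&(P[...,0]>lo)&(P[...,0]<hi)];print(len(q),np.percentile(q[:,2],[0,2,5,10,50]).round(1) if len(q) else '')
for uu in (225,232,239,375,385,395): print(uu,[(vv,*P[vv,uu].round().tolist()) for vv in range(190,270,8)])
```

```text
[ 0.60169393 -0.24773972  0.0075126 ] [ 0.31557826  0.65324585 -0.18185735] 0.05979093132205152
[ 0.60546507 -0.32121113  0.1757448 ]
1625 [ 5.  11.6 22.1 24.7 40.3]
1498 [ 5.  18.7 22.1 25.  40.1]
225 [(190, 641.0, -284.0, 36.0), (198, 641.0, -281.0, 35.0), (206, 641.0, -277.0, 35.0), (214, 641.0, -274.0, 36.0), (222, 642.0, -270.0, 34.0), (230, 650.0, -254.0, 4.0), (238, 645.0, -258.0, 24.0), (246, 642.0, -259.0, 35.0), (254, 640.0, -258.0, 42.0), (262, 638.0, -259.0, 50.0)]
232 [(190, 638.0, -284.0, 35.0), (198, 638.0, -281.0, 35.0), (206, 638.0, -277.0, 36.0), (214, 638.0, -274.0, 35.0), (222, 639.0, -270.0, 35.0), (230, 646.0, -254.0, 4.0), (238, 641.0, -258.0, 25.0), (246, 640.0, -258.0, 32.0), (254, 638.0, -257.0, 38.0), (262, 637.0, -257.0, 46.0)]
239 [(190, 635.0, -284.0, 34.0), (198, 636.0, -280.0, 34.0), (206, 636.0, -277.0, 34.0), (214, 636.0, -273.0, 34.0), (222, 636.0, -270.0, 35.0), (230, 642.0, -254.0, 4.0), (238, 638.0, -258.0, 24.0), (246, 637.0, -258.0, 32.0), (254, 635.0, -258.0, 40.0), (262, 634.0, -257.0, 47.0)]
375 [(190, 579.0, -285.0, 33.0), (198, 579.0, -282.0, 35.0), (206, 579.0, -279.0, 35.0), (214, 578.0, -275.0, 35.0), (222, 578.0, -272.0, 35.0), (230, 572.0, -257.0, 5.0), (238, 571.0, -252.0, 4.0), (246, 571.0, -248.0, 5.0), (254, 571.0, -244.0, 5.0), (262, 570.0, -238.0, 3.0)]
385 [(190, 575.0, -286.0, 36.0), (198, 575.0, -283.0, 36.0), (206, 575.0, -279.0, 36.0), (214, 574.0, -276.0, 36.0), (222, 574.0, -272.0, 35.0), (230, 566.0, -257.0, 4.0), (238, 570.0, -259.0, 21.0), (246, 572.0, -259.0, 31.0), (254, 573.0, -259.0, 39.0), (262, 573.0, -256.0, 40.0)]
395 [(190, 571.0, -286.0, 35.0), (198, 571.0, -283.0, 35.0), (206, 570.0, -279.0, 35.0), (214, 570.0, -276.0, 37.0), (222, 570.0, -272.0, 35.0), (230, 562.0, -257.0, 6.0), (238, 566.0, -261.0, 25.0), (246, 568.0, -261.0, 34.0), (254, 569.0, -258.0, 37.0), (262, 571.0, -259.0, 46.0)]
```

Call:
apply_moves(
  targets=[
    [0.68,0,-0.001,0.005,0,0,0],
    [0.68,0,0,0.004,0,0,0],
    [0.68,0,0,0,0,0,0],
    [0.3,0,0,0,0,0,0],
    [0.3,0,0,0,0,0,0],
    [0.3,0,0,0,0,0,0],
    [0.3,0,0,0,0,0,0],
    [0.3,0,0,0,0,0,0],
    [0.3,0,0,0,0,0,0],
  ],
  newtons=60,
)

```text
time_s: 5.47
tcp_pos: [0.6036, -0.2478, -0.0]
eef_rot: [-180.0, -0.0, -88.2]
contact_force: [0.4, 0.1, 1.7]
gripper_width: 0.0443
gripper_force: 60.0
```

Call:
apply_moves(
  targets=[
    [0.3,0,0,-0.02,0,0,0],
    [0.3,0,0,-0.03,0,0,0],
    [0.3,0,0,-0.02,0,0,0],
    [0.3,-0.0162,0.0054,0,0,0,0],
    [0.3,-0.0324,0.0108,0,0,0,0],
    [0.3,-0.0324,0.0108,0,0,0,0],
    [0.3,-0.0324,0.0108,0,0,0,0],
    [0.3,-0.0324,0.0108,0,0,0,0],
    [0.3,-0.0324,0.0108,0,0,0,0],
    [0.3,-0.0324,0.0108,0,0,0,0],
    [0.3,-0.0324,0.0108,0,0,0,0],
    [0.3,-0.0324,0.0108,0,0,0,0],
    [0.3,-0.0324,0.0108,0,0,0,0],
    [0.3,-0.0162,0.0054,0,0,0,0],
    [0.3,0,0,0,0,0,-0.0467],
    [0.3,0,0,0,0,0,-0.0467],
    [0.3,0,0,0,0,0,0],
    [0.3,0,0,0,0,0,0],
  ],
)

```text
time_s: 6.97
tcp_pos: [0.4852, 0.0727, 0.0697]
eef_rot: [180.0, 0.0, -79.9]
contact_force: [-0.2, 0.2, -1.7]
gripper_width: 0.0443
gripper_force: 60.0
```

Run:
```python
from plant import *
from h import *
s=get_state();print(s['tcp_pos'],s['eef_rot'],s['gripper_width'],s['contact_force'])
a=capture("top");b=capture("scene")
np.savez("scene1.npz",**b)
im=np.vstack([a["frame"][120:280,200:500],b["frame"][140:300,240:540]])[:,:,::-1]
cv2.imwrite("pics/e1.png",cv2.resize(im,None,fx=1.8,fy=1.8))
m=mask(a,22,35,s=140);m[:,:200]=0;blobs(a,m)
```

```text
[0.48524841 0.07271043 0.06968184] [ 1.79984026e+02  1.34602260e-03 -7.99365433e+01] 0.04433929620391696 [-0.22115934  0.1886464  -1.73499389]
```

View pics/e1.png

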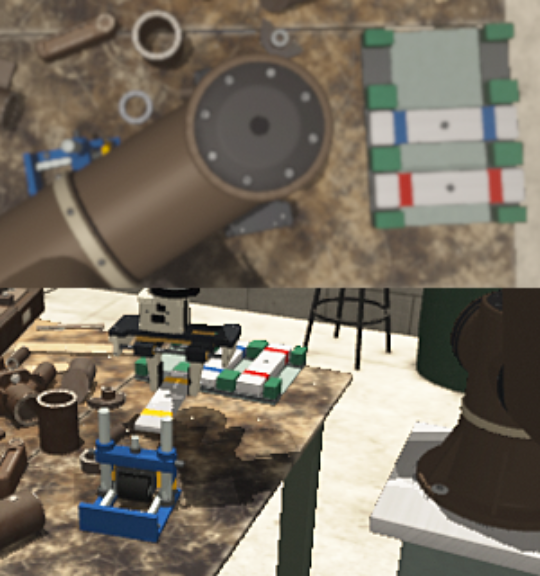

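The scene view shows the plate held level at about crop (155,415), pointing at the gate mouth. The arm hides it in the top view. I'll check the lateral alignment from scene depth in the lane frame.

Run:
```python
from h import *
c=dict(np.load("scene1.npz"));P=pts(c)*1000
th=np.radians(10.2);g=np.array([448.8,276.7])
X=np.stack([(P[...,0]-g[0])*np.cos(th)+(P[...,1]-g[1])*np.sin(th),-(P[...,0]-g[0])*np.sin(th)+(P[...,1]-g[1])*np.cos(th),P[...,2]],-1)
def comp(m,am=12):
    n,l,st,ce=cv2.connectedComponentsWithStats(m)
    for i in range(1,n):
        if st[i,4]>=am:
            q=X[l==i];q=q[~np.isnan(q[:,0])]
            print(ce[i].round(),st[i,4],*[np.percentile(q[:,k],[3,50,97]).round(1).tolist() for k in range(3)])
for n,a in dict(y=(20,35),b=(100,125)).items():
    m=mask(c,*a,s=110,v=40);m[:, :270]=0;m[:,400:]=0;m[:150]=0;m[300:]=0;print(n);comp(m)
# rectangles of plate: bright points in the box ahead
s=(abs(X[...,0])<45)&(X[...,1]<-60)&(X[...,1]>-160)&(X[...,2]>50)&(X[...,2]<110)
q=X[s]
for lo in range(-160,-60,15):
    r=q[(q[:,1]>=lo)&(q[:,1]<lo+15)]
    if len(r)>5: print(lo,len(r),np.percentile(r[:,0],[3,97]).round(1),np.percentile(r[:,2],[10,50,90]).round(1))
```

```text
y
[337. 191.] 31 [-11.0, 5.8, 71.8] [-408.5, -226.9, -216.8] [11.9, 92.5, 95.6]
[326. 209.] 49 [-19.8, 1.7, 23.0] [-114.5, -104.6, -97.2] [90.3, 92.6, 93.7]
[328. 246.] 27 [-36.0, -24.3, -21.1] [-28.6, -25.6, 5.9] [15.8, 34.7, 54.3]
b
[374. 174.] 13 [-48.1, -45.7, -35.0] [-554.5, -542.7, -538.4] [9.5, 27.9, 29.1]
[358. 185.] 17 [-26.9, -12.0, 6.9] [-439.7, -431.5, -422.5] [26.5, 28.4, 31.3]
[316. 234.] 512 [-53.0, -4.4, 52.7] [-14.2, 10.5, 14.5] [50.2, 80.0, 92.5]
[338. 255.] 14 [-51.5, -50.5, -47.1] [-49.2, -29.7, -15.4] [-1.5, 4.9, 8.7]
[308. 269.] 776 [-51.2, -4.3, 51.7] [13.3, 83.3, 86.6] [2.0, 19.7, 39.7]
-160 44 [-20.5  21.5] [89.5 91.8 93.8]
-145 41 [-20.6  22. ] [89.9 91.7 93.2]
-130 47 [-20.5  20.6] [89.6 92.  93.3]
-115 44 [-20.6  20. ] [90.8 92.4 93.5]
-100 35 [-9.8 23.3] [90.8 92.5 93.3]
-85 36 [-8.3 21.6] [90.2 91.9 93.7]
-70 66 [-13.3  21.9] [81.6 87.6 91.9]
```

Call:
apply_moves(
  targets=[
    [0.3,0,0,0.025,0,0,0],
    [0.3,0,0,0.03,0,0,0],
    [0.3,0,0,0.015,0,0,0],
    [0.3,0,0,0.007,0,0,0],
    [0.3,0,0,0.003,0,0,0],
    [0.3,0,0,0.0,0,0,0],
    [0.3,0,0,0.0,0,0,0],
  ],
)

```text
time_s: 7.65
tcp_pos: [0.4863, 0.0729, -0.0095]
eef_rot: [-179.9, 0.0, -79.8]
contact_force: [-0.7, -0.6, -1.5]
gripper_width: 0.0447
gripper_force: 60.0
```

Call:
apply_moves(
  targets=[
    [0.3,0,0,0.001,0,0,0],
    [0.3,-0.01,0,0,0,0,0],
    [0.3,-0.01,0,0,0,0,0],
    [0.3,-0.01,0,0,0,0,0],
    [0.3,-0.01,0,0,0,0,0],
    [0.3,-0.005,0,0,0,0,0],
    [0.3,0,0,0,0,0,0],
  ],
)

```text
time_s: 8.23
tcp_pos: [0.4776, 0.1186, -0.0111]
eef_rot: [-180.0, 0.0, -79.7]
contact_force: [-0.8, -0.1, -1.7]
gripper_width: 0.0445
gripper_force: 60.0
```

Call:
apply_moves(
  targets=[
    [0.3,-0.008,0,0,0,0,0],
    [0.3,-0.008,0,0,0,0,0],
    [0.3,-0.008,0,0,0,0,0],
    [0.3,-0.008,0,0,0,0,0],
    [0.3,-0.008,0,0,0,0,0],
    [0.3,0,0,0,0,0,0],
  ],
)

```text
time_s: 8.73
tcp_pos: [0.4703, 0.1579, -0.0113]
eef_rot: [-180.0, 0.0, -79.8]
contact_force: [-1.4, 1.9, -2.7]
gripper_width: 0.0445
gripper_force: 60.0
```

Call:
apply_moves(
  targets=[
    [0.3,-0.01,0,0,0,0,0],
    [0.3,-0.01,0,0,0,0,0],
    [0.3,-0.01,0,0,0,0,0],
    [0.3,-0.01,0,0,0,0,0],
    [0.3,0,0,0,0,0,0],
  ],
)

```text
time_s: 9.15
tcp_pos: [0.4631, 0.1977, -0.0113]
eef_rot: [-180.0, 0.0, -79.7]
contact_force: [-2.2, 2.0, -4.1]
gripper_width: 0.0444
gripper_force: 60.0
```

Run:
```python
from plant import *
from h import *
s=get_state();print(s['tcp_pos'],s['contact_force'])
b=capture("scene");a=dict(np.load("scene1.npz"))
np.savez("scene2.npz",**b)
im=np.hstack([x["frame"][200:290,270:360] for x in (a,b)])[:,:,::-1]
cv2.imwrite("pics/s2.png",cv2.resize(im,None,fx=4.4,fy=4.4,interpolation=cv2.INTER_CUBIC))
```

```text
[ 0.46313322  0.19770922 -0.01134984] [-2.24090862  2.04478625 -4.05193023]
```

View pics/s2.png

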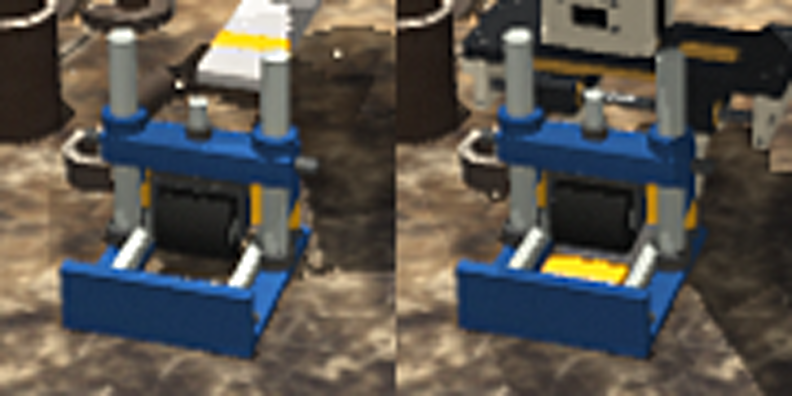

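The thin plate is in: its yellow band shows at crop (585,268) under the roller. The pin tip has moved up from row ~100 to ~93, so the roller looks lifted. I'll push on to the stop and quantify the lift.

Call:
apply_moves(
  targets=[
    [0.3,-0.004,0,0,0,0,0],
    [0.3,-0.003,0,0,0,0,0],
    [0.3,-0.002,0,0,0,0,0],
    [0.3,-0.002,0,0,0,0,0],
    [0.3,0,0,0,0,0,0],
  ],
)

```text
time_s: 9.62
tcp_pos: [0.4614, 0.2067, -0.0113]
eef_rot: [180.0, 0.0, -79.8]
contact_force: [-1.9, -0.3, -4.7]
gripper_width: 0.0443
gripper_force: 60.0
```

Run:
```python
from h import *
a=dict(np.load("scene1.npz"));b=dict(np.load("scene2.npz"))
g=[cv2.cvtColor(x["frame"],cv2.COLOR_RGB2GRAY).astype(np.float32) for x in (a,b)]
for n,(r0,r1,c0,c1) in dict(roller=(242,258,304,327),pin=(221,232,312,319),column=(206,225,294,302),stop=(258,282,283,330)).items():
    r=cv2.matchTemplate(cv2.resize(g[1][r0-6:r1+6,c0-3:c1+3],None,fx=4,fy=4,interpolation=2),cv2.resize(g[0][r0:r1,c0:c1],None,fx=4,fy=4,interpolation=2),cv2.TM_CCOEFF_NORMED)
    _,m,_,l=cv2.minMaxLoc(r);print(n,round(m,3),"dx,dy px",(l[0]-12)/4,(l[1]-24)/4)
```

```text
roller 0.81 dx,dy px 0.0 -1.5
pin 0.775 dx,dy px 0.0 -1.5
column 0.946 dx,dy px 0.0 0.0
stop 0.629 dx,dy px 0.25 -0.75
```

The roller and pin rose 1.5 px, about 3.5 mm, while the column stayed put, so the thin plate fits. I'll press it home against the stop.

Call:
apply_moves(
  targets=[
    [0.3,-0.002,0,0,0,0,0],
    [0.3,-0.002,0,0,0,0,0],
    [0.3,0,0,0,0,0,0],
  ],
)

```text
time_s: 9.87
tcp_pos: [0.4605, 0.2088, -0.0114]
eef_rot: [179.9, -0.1, -79.8]
contact_force: [4.6, -10.0, -2.6]
gripper_width: 0.0442
gripper_force: 60.3
```

It's against the stop: the force is -10 N along the lane. I'll release, lift and back off.

Call:
apply_moves(
  targets=[
    [0.7,0,0,0,0,0,0],
    [0.7,0,0,0,0,0,0],
    [0.7,0,0,0,0,0,0],
    [0.7,0,0,0,0,0,0],
    [0.7,0,0,-0.003,0,0,0],
    [0.7,0,0,-0.01,0,0,0],
    [0.7,0,0,-0.03,0,0,0],
    [0.7,0,0,-0.04,0,0,0],
    [0.7,0.02,0,-0.03,0,0,0],
    [0.7,0.035,0,-0.02,0,0,0],
    [0.7,0.04,0,0,0,0,0],
    [0.7,0.04,0,0,0,0,0],
    [0.7,0.04,0,0,0,0,0],
    [0.7,0.04,0,0,0,0,0],
    [0.7,0.03,0,0,0,0,0],
    [0.7,0,0,0,0,0,0],
    [0.7,0,0,0,0,0,0],
  ],
)

```text
time_s: 11.28
tcp_pos: [0.5042, -0.0322, 0.1226]
eef_rot: [-180.0, 0.0, -80.0]
contact_force: [0.2, 0.7, 0.3]
gripper_width: 0.0617
gripper_force: 0.0
```

Run:
```python
from plant import *
from h import *
s=get_state();print(s['tcp_pos'],s['contact_force'],s['gripper_width'])
a=dict(np.load("scene1.npz"));b=capture("scene");t=capture("top")
g=[cv2.cvtColor(x["frame"],cv2.COLOR_RGB2GRAY).astype(np.float32) for x in (a,b)]
for n,(r0,r1,c0,c1) in dict(roller=(242,258,304,327),pin=(221,232,312,319),column=(206,225,294,302)).items():
    r=cv2.matchTemplate(cv2.resize(g[1][r0-6:r1+6,c0-3:c1+3],None,fx=4,fy=4,interpolation=2),cv2.resize(g[0][r0:r1,c0:c1],None,fx=4,fy=4,interpolation=2),cv2.TM_CCOEFF_NORMED)
    _,m,_,l=cv2.minMaxLoc(r);print(n,round(m,3),(l[0]-12)/4,(l[1]-24)/4)
P=pts(t)*1000;th=np.radians(10.2);q=mask(t,20,35,s=120);q[:,:200]=0;q[:,300:]=0
blobs(t,q,8)
# gate-frame rear plate end: low points z 6..20 in the lane before the mouth
X=(P[...,0]-448.8)*np.cos(th)+(P[...,1]-276.7)*np.sin(th);Y=-(P[...,0]-448.8)*np.sin(th)+(P[...,1]-276.7)*np.cos(th)
k=(abs(X)<35)&(Y<-40)&(Y>-170)&(P[...,2]>7)&(P[...,2]<20)
print("rear end y",np.percentile(Y[k],[2,98]),"x",np.percentile(X[k],[3,97]),"z",np.median(P[...,2][k]))
im=np.vstack([t["frame"][130:280,180:500],b["frame"][150:300,220:540]])[:,:,::-1]
cv2.imwrite("pics/f.png",cv2.resize(im,None,fx=1.9,fy=1.9))
```

```text
[ 0.5041742  -0.03215658  0.12257964] [0.19777275 0.67861406 0.28288061] 0.06167307951111312
roller 0.801 0.0 -1.25
pin 0.859 0.25 -1.25
column 0.985 0.0 0.0Traceback (most recent call last):
  File "<stdin>", line 14, in <module>
    return _quantile_unchecked(
        a, q, axis, out, overwrite_input, method, keepdims, weights)
    return _ureduce(a,
                    func=_quantile_ureduce_func,
    ...<5 lines>...
                    overwrite_input=overwrite_input,
                    method=method)
    r = func(a, **kwargs)
    result = _quantile(arr,
                       quantiles=q,
    ...<2 lines>...
                       out=out,
                       weights=wgt)
    slices_having_nans = np.isnan(arr[-1, ...])
                                  ~~~^^^^^^^^^
IndexError: index -1 is out of bounds for axis 0 with size 0
```

The arm hides the gate in the top view, so I'll move it further off.

Call:
apply_moves(
  targets=[
    [0.7,0.03,-0.01,-0.02,0,0,0],
    [0.7,0.035,-0.01,-0.01,0,0,0],
    [0.7,0.035,-0.01,-0.01,0,0,0],
    [0.7,0.035,-0.01,0,0,0,0],
    [0.7,0.035,-0.01,0,0,0,0],
    [0.7,0.035,-0.01,0,0,0,0],
    [0.7,0.03,-0.01,0,0,0,0],
    [0.7,0,0,0,0,0,0],
  ],
)

```text
time_s: 12.05
tcp_pos: [0.6167, -0.2523, 0.161]
eef_rot: [180.0, -0.1, -79.9]
contact_force: [-0.2, 0.7, 0.6]
gripper_width: 0.0613
gripper_force: 0.0
```

Run:
```python
from plant import *
from h import *
b=capture("scene");t=capture("top")
P=pts(t)*1000;th=np.radians(10.2)
X=(P[...,0]-448.8)*np.cos(th)+(P[...,1]-276.7)*np.sin(th);Y=-(P[...,0]-448.8)*np.sin(th)+(P[...,1]-276.7)*np.cos(th)
k=(abs(X)<35)&(Y<-50)&(Y>-170)&(P[...,2]>7)&(P[...,2]<20)
if k.sum(): print("rear y",np.percentile(Y[k],[2,98]),"x",np.percentile(X[k],[3,97]),"z",np.median(P[...,2][k]))
im=np.vstack([t["frame"][130:280,180:500],b["frame"][150:300,220:540]])[:,:,::-1]
cv2.imwrite("pics/f.png",cv2.resize(im,None,fx=1.9,fy=1.9))
```

```text
rear y [-122.01346673  -51.6821293 ] x [-22.57563682  19.5826376 ] z 12.614136586964753
```

View pics/f.png

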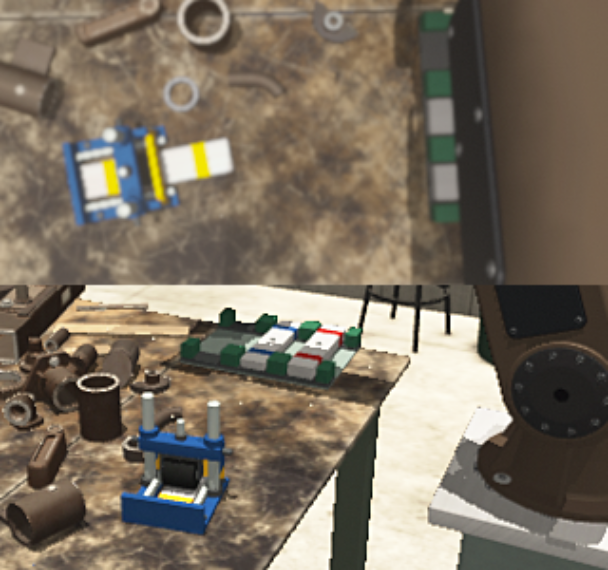

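The thin plate lies flat and home under the lifted roller: in the top crop its leading end meets the stop at (78,180) and its rear end is at (232,155), about -123 mm in the lane. The other two plates are untouched in the rack.

```bash
python3 -c "
from plant import *
print(close_job())"
```

```text
the job is handed in; nothing more can be done
None
```

The thin plate fits: it lies flat against the back stop with the roller lifted about 3.5 mm (camera estimate), the medium and thick plates stayed in the rack, and the job is handed in at about 12 s (no verdict was returned).

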